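# Open the folding easel and put the nail picture on show

## Robot

A 6-joint arm with a two-finger parallel gripper is mounted at the origin on the work surface. World frame = base frame: x ahead of the robot, y to its left, z up, the work surface at z = 0. Lengths are in m, angles in rad, forces in N, time in s.
With the tool pointing down it reaches from about 0.375 to 0.825 m from the base axis. Payload 5.5 kg.
Tool frame: the origin (TCP) lies midway between the tips of the shut fingers; the grasp point (between the pads) lies 19 mm behind it (ctrl.tcp_to_grasp is the distance from the TCP to the grasp point, in m); z points along the fingers, y is the line along which they close (so a half turn about z gives the same grasp; the last joint's range is limited). The gripper opens to 85 mm and grips with 20 to 120 N. Pads are 22 mm wide; open, the fingers measure 114 mm over their backs; the gripper's body (76 mm by 85 mm) begins 54 mm behind the grasp point. The pads swing forward as they close: fully open they stand 13 mm farther back than shut.
Start: joints at [1.271, 0.314, -0.047, 1.21, 0, 1.571], TCP at [0.177, 0.573, 0.231] pointing down, gripper open.
Joint ranges: [-2.67, 2.67], [-0.69, 1.73], [-1.03, 1.25], [-2.08, 2.16], [-1.42, 1.45], [-3.14, 3.14]. Speed limits (rad/s): [2.39, 2.39, 3.01, 3.14, 3.14, 3.14].

## Interface

Orientations are given as a 3x3 rotation matrix whose columns are the frame's x, y, z axes.
In Python, from plant import read_state, imaging, ctrl gives the robot as it stands. The module is installed in compiled form; this text tells all that it offers.
- The arm moves only by the tool send_rows, never from a script. Its argument "commands" is a list of rows, each an object with "rotation": the turn, a rotation vector about the tool's x, y, z in units of pi rad (1.0 is pi rad), a list of three; "linear": the shift along the tool's x, y, z in units of 1 m (1.0 is 1 m), a list of three; "grip": the finger opening in mm, from 0 to 85.4. A call has 1 to 10 rows; each row is the pose to reach, as a shift and turn from the pose commanded when the call began, along the tool's axes at that moment, turning the shorter way round; what a row does not reach only later rows make up. A row lasts 1/12 s, in which the tool goes at most 41.7 mm and 7.16 degrees, less where a joint would pass 70% of its speed; a pose out of reach is approached as far as the arm can. A call with a number of a shift or a turn outside -1 to 1 is refused whole. A call with a gripper value outside its range is refused whole. The fingers move at their own pace and stop on an object; "force" is the grip in N (left out, the last holds). Time passes only in rows, so rows that repeat a pose let the fingers close. It gives the time, the measured TCP pose, the force, the opening and the grip force at its end, in the units of the state.
- read_state(): the state, without advancing time (a new reading comes with each control period).
- imaging.snapshot(name): name is "scene" or "side" or "wrist"; returns a dict with "image" (384x512x3 uint8, red, green, blue), "mtx" (3x3 intrinsics, pixels), "T" (4x4, takes a point from camera to world coordinates). Camera axes: x right, y down, z forward; pixel columns grow to the right and rows downward; lengths in m; the calibration is good to about 2 mm. A picture is of the moment at which its call begins. There is no depth.
- ctrl.close_job(): hands the job in; it is judged then, once.
Trained networks look in a picture, given as the dict that the camera call returned (one of the last four; its "shot" number tells which), for a name from the list of things; names that differ only in an ending like _2 or _b are one class to them, and where a whole thing is asked for, a point or a joint stands for the part that bears it (a point fixed in the world has none). Each returns a list of dicts, best first, with "conf" (0 to 1); they miss things now and then, are a little off and sometimes report something else, mostly with a low value. They report only what shows in the picture. A call takes as long as a camera call. They do not tell look-alikes from the thing itself.
- imaging.outline_of(picture, target): "mask" (384x512 bool, what is visible of it) and "box" ([left, top, right, bottom] in pixels, round what is visible of it).
The state is a dict: "time": time; "q": joint angles; "dq": joint speeds; "effort": joint torques, N m; "tool_pos": TCP position; "tcp_rot": TCP orientation; "wrist_force": force on the tool from outside, world axes, zero at the start; "wrist_torque": the same for the moment, N m; "width": finger opening in m; "grasp_force": force on a finger pad.
Only numpy, scipy, OpenCV 4.12 (cv2) and the standard library are available. Lean on these libraries where they do the work, as an engineer would, in place of code of your own. Each camera call takes 0.05 s, during which the arm holds its last target. There are 200 camera calls.

## Task

Swing the folded wire back of the small easel up and over until it snaps fully open. Then take the nail picture (the larger board, with the copper nails) out of the rack and set it down gently on the easel's ledge behind the lip, centred, nails facing outwards over the lip, leaning against the open back, and let go. Leave everything else, including the bare board in the rack, where it is.

Things in the scene. Friction and masses are not known exactly. Their poses are not given: they have to be found in the camera images.
- easel: Easel fixed to the table: dark wooden foot, origin on the table surface; its front (lip side) is its own -x and faces away from the robot, within 0.35 rad. Foot: x -30 to +90 mm, y +-85, 12 mm thick. Lip: 150 mm long in y, inner face at x = -14, outer at -24, top at z = 28. Two hinge lugs at y = +-75 mm, x 23 to 45, up to z = 50. The ledge is the foot's top (z = 12 mm) between lip and wire back.
- easel_frame (a joint): Angle of the wire back, rad: 0 = folded, lying level out to -x over the lip; 1.57 = upright; 1.85 = fully open on its stop, leaning 0.28 rad towards +x. Hinge axis along easel y at x = +30, z = 40 mm. Over-centre spring: let go below 0.9 rad it falls to folded, above 1.15 to open, by itself within about 1 s (damped). Moving the bar takes up to about 10 N.
- easel_bar (a point): Middle of the top crossbar of the wire back; moves with it. The back is a U of 10 mm round steel rod: side rods at y = +-55 mm and this bar along y, 115 mm from the hinge axis. Folded, the bar lies at easel x = -85, z = 40 mm, over bare table 55 mm in front of the foot, free on both sides and below. The bar can turn in a pinch.
- plaque: Nail picture: plywood board 10 mm thick (own x), 130 wide (y), 190 tall (z), 0.12 to 0.24 kg. Nails stick out 7 mm on its -x face, around a black crescent 20 to 125 mm above the bottom; the top 60 mm is bare. Origin: middle of its underside. Stands upright in a rack slot, nails to the rack's -x, away from the robot; pinch the top edge from above across the 10 mm.
- bare_board: Bare plywood board in the other slot: 10 mm thick (x), 85 mm wide (y), 150 mm tall (z), no nails; origin at the middle of its underside. Leave it there.
- rack: Grey board rack fixed to the table, 130 mm (x) by 150 mm (y), origin on the table under its centre. Two slots along y at x = -32 and +32 mm, 13 mm wide, floor at z = 10 mm, ribs up to z = 42 mm: a board must be lifted more than 32 mm to come free. Boards stand loosely and may lean up to 0.1 rad.
- spool: Bystander: a copper-wound spool standing on end, 44 mm diameter, 40 mm tall; origin under its centre.
- nail_jar: Bystander: a clear closed jar, 44 mm diameter, 60 mm tall; origin under its centre.
- hammer: Bystander: a hammer lying on the table.
- screwdriver: Bystander: a screwdriver lying on the table.
- tub: Bystander: an open clear plastic tub, 110 mm across, 65 mm tall; origin under its centre.
- bench_block: Bystander: a square steel bench block 80 x 80 x 25 mm; origin under its centre.
There are look-alikes about, which are no part of the job. What is shaped like the easel but pink or red is not meant.

How it is judged:
On the way, in this order (a step that is already met when the one before it is completed fails the run):
1. the wire back is snapped fully open while the nail picture is still in the rack (value of joint easel_frame above 1.75 rad and distance of plaque from where it was at the start of the episode below 0.03 m), for 0.2 s.
2. the nail picture stands on the ledge, leaning against the open back (value of joint easel_frame above 1.75 rad and x of plaque in the frame of easel between -0.016 and 0.03 m and y of plaque in the frame of easel between -0.02 and 0.02 m and z of plaque in the frame of easel between 0.006 and 0.022 m and angle between plaque's own z axis and vertical between 0.15 and 0.5 rad and x of easel_bar in the frame of plaque between 0 and 0.02 m and angle between the y axis of plaque and the y axis of easel, either way round below 0.13 rad), for 0.2 s.
At the end, for the whole second after the job is handed in: Wire back over 1.75 rad. Nail picture at rest, bottom edge on the foot between lip and back, within 20 mm of centre sideways and 0.13 rad of square, leaning 0.15 to 0.50 rad on the crossbar (bar within 20 mm of its middle plane), nails to the lip side. Bare board within 30 mm of its start (all of step 2 and linear speed of plaque below 0.02 m/s and distance of bare_board from where it was at the start of the episode below 0.03 m); the robot touches nothing.
It fails at once if the nail picture is dropped onto the easel (moving faster than 0.5 m/s within 60 mm above the ledge) (linear speed of plaque above 0.5 m/s and horizontal distance between plaque and easel below 0.08 m and height (world z) of plaque below 0.072 m).
It fails at once if a bystander or the bare board is moved more than 30 mm (distance of any of bare_board, spool, nail_jar, hammer, screwdriver, tub, bench_block from where it was at the start of the episode above 0.03 m).
It also fails if it takes over 66 s, if anything falls off the work surface, if the arm or the gripper's body presses on something with over 40 N, if the wrist force passes 120 N, or if a joint passes its speed limit or range.

## Working session

There is one attempt and no reset: what is moved stays moved. The work goes in short steps, Python scripts to look and compute and a tool call to move; the robot and the scene stay as the last step left them, time stands still between calls to the robot, and variables do not carry over. Pictures are saved under pics/ and viewed, at most 10 in all, crops included, and the job is handed in when it is done.

Besides the shell and the picture viewer there is one more tool, called after "Emit:" as name(argument=value, ...), one argument or row to a line, values as JSON. send_rows: Moves the arm, as the interface text tells. Its arguments: {"type":"object","properties":{"commands":{"type":"array"},"force":{"type":"number"}},"required":["commands"]}

```bash
mkdir -p pics; cat > h.py <<'E'
import numpy as np, cv2
from plant import read_state, imaging, ctrl
def snap(n,f=None):
    p=imaging.snapshot(n)
    if f: cv2.imwrite('pics/'+f,p['image'][:,:,::-1])
    return p
def onplane(p,uv,z):
    uv=np.atleast_2d(np.array(uv,float)); d=np.c_[uv,np.ones(len(uv))]@np.linalg.inv(p['mtx']).T@p['T'][:3,:3].T
    o=p['T'][:3,3]; return o+d*((z-o[2])/d[:,2])[:,None]
def proj(p,X):
    X=np.atleast_2d(X); c=(X-p['T'][:3,3])@p['T'][:3,:3]; c=c@p['mtx'].T; return c[:,:2]/c[:,2:]
E
python3 - <<'E'
from h import *
a=snap('scene'); b=snap('side')
for n,p in(('scene',a),('side',b)):
    for t in ['easel','easel_bar','plaque','bare_board','rack','tub','hammer','spool','nail_jar','screwdriver','bench_block']:
        print(n,t,[(round(o['conf'],2),[int(x) for x in o['box']]) for o in imaging.outline_of(p,t)][:3])
cv2.imwrite('pics/a.png',np.vstack([a['image']])[:,:,::-1]);cv2.imwrite('pics/b.png',b['image'][:,:,::-1])
import pickle; pickle.dump((a,b),open('ab.pkl','wb'))
print(a['T'],b['T'],a['mtx'])
s=read_state();print(s['time'],s['tool_pos'],s['tcp_rot'])
E
```

```text
scene easel [(0.98, [285, 132, 342, 172]), (0.9, [184, 169, 240, 215]), (0.65, [154, 113, 209, 152])]
scene easel_bar [(0.76, [155, 120, 198, 151]), (0.74, [287, 138, 334, 172]), (0.62, [183, 178, 234, 219])]
scene plaque [(0.56, [297, 194, 354, 226])]
scene bare_board [(0.79, [310, 184, 343, 198]), (0.24, [379, 233, 422, 270])]
scene rack [(0.92, [294, 202, 343, 238])]
scene tub [(0.57, [377, 232, 420, 272])]
scene hammer [(0.77, [163, 259, 250, 295])]
scene spool [(0.77, [246, 211, 262, 228])]
scene nail_jar [(0.56, [257, 162, 271, 181])]
scene screwdriver [(0.7, [382, 158, 391, 211]), (0.28, [163, 259, 252, 295])]
scene bench_block [(0.86, [105, 152, 137, 177])]
side easel [(0.77, [167, 267, 263, 359]), (0.76, [224, 198, 310, 266]), (0.75, [123, 165, 185, 213])]
side easel_bar [(0.97, [247, 201, 310, 241]), (0.97, [142, 166, 187, 192]), (0.8, [192, 269, 266, 332])]
side plaque []
side bare_board [(0.58, [208, 117, 229, 158])]
side rack [(0.56, [203, 148, 256, 177])]
side tub [(0.54, [206, 104, 223, 122])]
side hammer [(0.98, [301, 165, 370, 218]), (0.28, [296, 310, 346, 364])]
sid
[... 269 characters left out ...]
52370588  1.16389308]
 [ 0.99130737  0.10844568 -0.07449322  0.06469233]
 [-0.00590724 -0.52894441 -0.84863591  1.06253415]
 [ 0.          0.          0.          1.        ]] [[ 0.86700087 -0.30488089  0.39415369  0.1066635 ]
 [-0.49790693 -0.56170964  0.66073517 -0.81008923]
 [ 0.0199544  -0.76910983 -0.63880505  0.77703936]
 [ 0.          0.          0.          1.        ]] [[381.84076053   0.         251.09676446]
 [  0.         381.84076053 193.80926439]
 [  0.           0.           1.        ]]
1.2 [0.17722066 0.57323967 0.23130982] [[-9.55373937e-01  2.95399121e-01  1.33777564e-05]
 [ 2.95399121e-01  9.55373936e-01  2.90084974e-05]
 [-4.21167515e-06  3.16657398e-05 -9.99999999e-01]]
```

```bash
python3 - <<'E'
import pickle,cv2,numpy as np
a,b=pickle.load(open('ab.pkl','rb'))
c=a['image'][95:305,95:435]; cv2.imwrite('pics/a2.png',cv2.resize(c,None,fx=2.35,fy=2.35,interpolation=2)[:,:,::-1])
c=b['image'][90:370,110:380]; cv2.imwrite('pics/b2.png',cv2.resize(c,None,fx=2.1,fy=2.1,interpolation=2)[:,:,::-1])
E
```

```text
(no output)
```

View pics/a2.png

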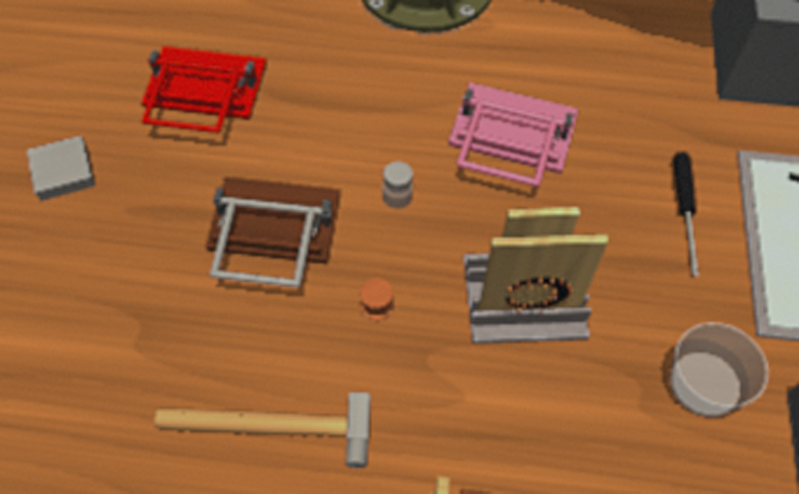

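View pics/b2.png

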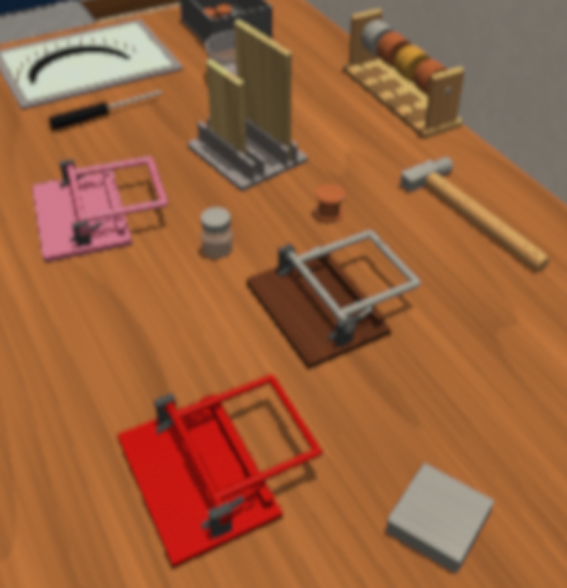

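The scene view shows three easel shapes: red at (182,132), pink at (313,152), and dark brown wood with a steel frame at (212,192). The dark brown one fits the description, and the two enlarged views confirm it. The nail board is the nearer and larger one in the rack, with its top edge from (305,197) to (353,196). The bare board stands behind it, on the robot's side.

```bash
cat >> h.py <<'E'
from scipy.optimize import minimize
def Rz(a): c,s=np.cos(a),np.sin(a); return np.array([[c,-s,0],[s,c,0],[0,0,1]])
def Ry(a): c,s=np.cos(a),np.sin(a); return np.array([[c,0,s],[0,1,0],[-s,0,c]])
def box(x0,x1,y0,y1,z0,z1): return np.array([[x,y,z] for x in(x0,x1) for y in(y0,y1) for z in(z0,z1)])
def rod(p,q,r=.005):
    p,q=np.array(p),np.array(q); o=[]
    for e in(p,q): o+= [e+r*np.array(v) for v in box(-.7,.7,-.7,.7,-.7,.7)]
    return np.array(o)
def easel(fr=0):
    c,s=np.cos(fr),np.sin(fr); H=np.array([.03,0,.04]); t=H+.115*np.array([-c,0,s]); y=np.array([0,.055,0])
    return [box(-.03,.09,-.085,.085,0,.012),box(-.024,-.014,-.075,.075,.012,.028),box(.023,.045,.07,.08,0,.05),box(.023,.045,-.08,-.07,0,.05),rod(H-y,t-y),rod(H+y,t+y),rod(t-y,t+y),rod(H-1.36*y,H+1.36*y)]
S=4
def render(p,parts,R,t):
    m=np.zeros((384*S,512*S),np.uint8)
    for b in parts:
        u=proj(p,b@R.T+t); h=cv2.convexHull(((u+.5)*S).astype(np.float32)).astype(np.int32); cv2.fillConvexPoly(m,h,1)
    return cv2.resize(m.astype(np.float32),(512,384),interpolation=cv2.INTER_AREA)
def iou(p,mask,parts,R,t):
    m=render(p,parts,R,t); k=mask.astype(float); return np.minimum(m,k).sum()/np.maximum(m,k).sum()
def pickm(p,t,uv):
    L=[o for o in imaging.outline_of(p,t)]; 
    L=[o for o in L if o['box'][0]-3<=uv[0]<=o['box'][2]+3 and o['box'][1]-3<=uv[1]<=o['box'][3]+3]
    return L[0]['mask'] if L else None
def fit(f,x0,st):
    x0=np.array(x0,float);n=len(x0); sim=np.vstack([x0]+[x0+np.eye(n)[i]*st[i] for i in range(n)])
    r=minimize(f,x0,method='Nelder-Mead',options=dict(initial_simplex=sim,xatol=1e-4,fatol=1e-4)); return r.x,r.fun
E
python3 - <<'E'
from h import *
import pickle
a=snap('scene');b=snap('side'); pickle.dump((a,b),open('ab.pkl','wb'))
ma=pickm(a,'easel',(212,192));mb=pickm(b,'easel',(267,230))
c=onplane(a,[212,190],.02)[0]
best=min((fit(lambda v:-iou(a,ma,easel(),Rz(v[2]),np.r_[v[:2],0])-iou(b,mb,easel(),Rz(v[2]),np.r_[v[:2],0]),[c[0],c[1],np.pi+d],[.02,.02,.1]) for d in(-.15,.15)),key=lambda r:r[1])
print('easel',best)
v=best[0]; print(iou(a,ma,easel(),Rz(v[2]),np.r_[v[:2],0]),iou(b,mb,easel(),Rz(v[2]),np.r_[v[:2],0]))
print('bar',Rz(v[2])@[-.085,0,.04]+np.r_[v[:2],0])
for n,uv,z in(('pl',[[304.8,197.1],[353.3,196.3]],.2),('bb',[[311.6,185.2],[341.4,184.4]],.16)):
    w=onplane(a,uv,z); print(n,w.mean(0),np.linalg.norm(w[1]-w[0]),np.arctan2(*(w[1]-w[0])[:2]))
mp=pickm(a,'plaque',(325,210)); P=[box(-.005,.005,-.065,.065,0,.19)]
if mp is not None:
    w=onplane(a,[[304.8,197.1],[353.3,196.3]],.2).mean(0)
    print(fit(lambda v:-iou(a,mp,P,Rz(v[2])@Ry(v[3]),np.r_[v[:2],.01]),[w[0],w[1],np.pi,0],[.01,.01,.1,.05]))
for n,z in(('spool',.04),('nail_jar',.06),('hammer',.02),('tub',.065)):
    L=imaging.outline_of(a,n)
    if L:
        bx=L[0]['box']; print(n,onplane(a,[(bx[0]+bx[2])/2,(bx[1]+bx[3])/2],z/2)[0])
E
```

```text
easel (array([ 0.53527881, -0.16234578,  3.13720391]), np.float64(-1.8511067561407193))
0.918853209560797 0.9322535465799223
bar [ 0.620278   -0.16271882  0.04      ]
pl [0.61418811 0.19471952 0.2       ] 0.12841322102183708 -0.14752788507386078
bb [0.55001574 0.19265778 0.16      ] 0.084320520404202 -0.15997384603767453
(array([ 0.59807422,  0.19493505,  3.30387081, -0.0812726 ]), np.float64(-0.9629022082018928))
spool [ 0.81057759 -0.10935141  0.02      ]
nail_jar [0.43404127 0.00997954 0.03      ]
hammer [ 0.81025516 -0.11159305  0.01      ]
tub [0.67250433 0.43154258 0.0325    ]
```

```bash
cat >> h.py <<'E'
from scipy.spatial.transform import Rotation as Ro
RD=np.array([[0,1,0],[1,0,0],[0,0,-1.]])
def rel(*targets):
    s=read_state(); R=np.array(s['tcp_rot']); p=np.array(s['tool_pos'])
    print('t',s['time'],'p',np.round(p,4),'w',round(s['width'],4))
    for T,Rt in targets: print('lin',np.round(R.T@(np.array(T)-p),4),'rot',np.round(Ro.from_matrix(R.T@Rt).as_rotvec()/np.pi,4))
E
python3 -c "
from h import *
rel(([.4,.2,.28],Rz(.8)@RD),([.62,-.163,.20],RD))"
```

```text
t 1.65 p [0.1772 0.5732 0.2313] w 0.0856
lin [-0.3231 -0.2908 -0.0487] rot [-0.      0.      0.1499]
lin [-0.6405 -0.5726  0.0313] rot [-0.      0.      0.4046]
```

Emit:
send_rows(
  commands=[
    {"linear": [-0.32, -0.29, -0.05], "rotation": [0, 0, 0.15], "grip": 40},
    {"linear": [-0.32, -0.29, -0.05], "rotation": [0, 0, 0.15], "grip": 40},
    {"linear": [-0.32, -0.29, -0.05], "rotation": [0, 0, 0.15], "grip": 40},
    {"linear": [-0.32, -0.29, -0.05], "rotation": [0, 0, 0.15], "grip": 40},
    {"linear": [-0.32, -0.29, -0.05], "rotation": [0, 0, 0.15], "grip": 40},
    {"linear": [-0.32, -0.29, -0.05], "rotation": [0, 0, 0.15], "grip": 40},
    {"linear": [-0.32, -0.29, -0.05], "rotation": [0, 0, 0.15], "grip": 40},
    {"linear": [-0.32, -0.29, -0.05], "rotation": [0, 0, 0.15], "grip": 40},
    {"linear": [-0.32, -0.29, -0.05], "rotation": [0, 0, 0.15], "grip": 40},
    {"linear": [-0.32, -0.29, -0.05], "rotation": [0, 0, 0.15], "grip": 40},
  ],
)

```text
time: 2.48
tool_pos: [0.3887, 0.2153, 0.2798]
tcp_rot: [[-0.717, 0.697, 0.001], [0.697, 0.717, 0.001], [-0.0, 0.001, -1.0]]
wrist_force: [1.0, 0.3, 0.1]
width: 0.0403
grasp_force: 0.0
```

```bash
python3 -c "
from h import *
rel(([.62,-.163,.20],RD))"
```

```text
t 2.4833 p [0.3887 0.2153 0.2798] w 0.0403
lin [-0.4294 -0.1103  0.0798] rot [ 0.0003 -0.      0.2547]
```

Emit:
send_rows(
  commands=[
    {"linear": [-0.41, -0.11, 0.08], "rotation": [0, 0, 0.255], "grip": 40},
    {"linear": [-0.41, -0.11, 0.08], "rotation": [0, 0, 0.255], "grip": 40},
    {"linear": [-0.41, -0.11, 0.08], "rotation": [0, 0, 0.255], "grip": 40},
    {"linear": [-0.41, -0.11, 0.08], "rotation": [0, 0, 0.255], "grip": 40},
    {"linear": [-0.41, -0.11, 0.08], "rotation": [0, 0, 0.255], "grip": 40},
    {"linear": [-0.41, -0.11, 0.08], "rotation": [0, 0, 0.255], "grip": 40},
    {"linear": [-0.41, -0.11, 0.08], "rotation": [0, 0, 0.255], "grip": 40},
    {"linear": [-0.41, -0.11, 0.08], "rotation": [0, 0, 0.255], "grip": 40},
    {"linear": [-0.41, -0.11, 0.08], "rotation": [0, 0, 0.255], "grip": 40},
    {"linear": [-0.41, -0.11, 0.08], "rotation": [0, 0, 0.255], "grip": 40},
  ],
)

```text
time: 3.32
tool_pos: [0.5986, -0.1367, 0.2017]
tcp_rot: [[0.002, 1.0, 0.0], [1.0, -0.002, 0.0], [0.0, 0.0, -1.0]]
wrist_force: [1.6, 0.8, 1.0]
width: 0.0402
grasp_force: 0.0
```

Emit:
send_rows(
  commands=[
    {"linear": [0, 0, 0], "rotation": [0, 0, 0], "grip": 40},
    {"linear": [0, 0, 0], "rotation": [0, 0, 0], "grip": 40},
  ],
)

```text
time: 3.48
tool_pos: [0.5979, -0.1364, 0.2006]
tcp_rot: [[0.005, 1.0, -0.002], [1.0, -0.005, 0.001], [0.001, -0.002, -1.0]]
wrist_force: [-0.2, -0.0, 0.2]
width: 0.0395
grasp_force: 0.0
```

```bash
python3 - <<'E'
from h import *
w=snap('wrist','w1.png')
for o in imaging.outline_of(w,'easel_bar'): print(o['conf'],o['box'])
for o in imaging.outline_of(w,'easel'): print('e',o['conf'],o['box'])
v=np.array([.5353,-.1623,3.1372]); 
im=w['image'].copy()
for b in easel():
    u=proj(w,b@Rz(v[2]).T+np.r_[v[:2],0]); cv2.polylines(im,[cv2.convexHull(u.astype(np.float32)).astype(np.int32)],True,(0,255,0),1)
cv2.imwrite('pics/w1.png',im[:,:,::-1])
rel(([.62,-.163,.20],RD))
import pickle;pickle.dump(w,open('w.pkl','wb'))
m=pickm(w,'easel',(256,250))
if m is not None:
    f=lambda v:-iou(w,m,easel(),Rz(v[2]),np.r_[v[:2],0]); print(f(v),fit(f,v,[.01,.01,.05]))
E
```

```text
0.85 [0.0, 276.2, 90.8, 343.5]
0.72 [166.1, 142.0, 278.5, 260.5]
0.64 [68.9, 13.9, 132.1, 73.3]
e 0.76 [123.5, 124.3, 279.3, 263.8]
e 0.7 [0.0, 243.5, 90.3, 352.4]
t 3.6333 p [ 0.5974 -0.1337  0.2023] w 0.0396
lin [-0.0292  0.0226  0.0023] rot [-0.     -0.0001 -0.0002]
-0.8613464412577849 (array([ 0.53605667, -0.16504621,  3.14178296]), np.float64(-0.9010710613875645))
```

View pics/w1.png

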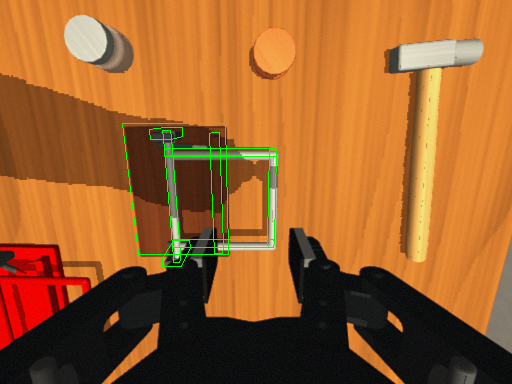

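The overlay sits on the dark easel: its bar runs along x≈273 px, and the gripper is beside it. Aligning and descending.

```bash
python3 -c "
from h import *
rel(([.6207,-.164,.08],RD),([.6207,-.164,.021],RD))"
```

```text
t 3.6833 p [ 0.5975 -0.1335  0.2026] w 0.0401
lin [-0.0305  0.0232  0.1226] rot [ 0.0001 -0.     -0.    ]
lin [-0.0305  0.0232  0.1816] rot [ 0.0001 -0.     -0.    ]
```

Emit:
send_rows(
  commands=[
    {"linear": [-0.03, 0.023, 0.03], "rotation": [0, 0, 0], "grip": 40},
    {"linear": [-0.03, 0.023, 0.065], "rotation": [0, 0, 0], "grip": 40},
    {"linear": [-0.03, 0.023, 0.1], "rotation": [0, 0, 0], "grip": 40},
    {"linear": [-0.03, 0.023, 0.12], "rotation": [0, 0, 0], "grip": 40},
    {"linear": [-0.03, 0.023, 0.12], "rotation": [0, 0, 0], "grip": 40},
    {"linear": [-0.03, 0.023, 0.12], "rotation": [0, 0, 0], "grip": 40},
  ],
)

```text
time: 4.18
tool_pos: [0.6199, -0.1633, 0.082]
tcp_rot: [[-0.0, 1.0, -0.002], [1.0, 0.0, 0.001], [0.001, -0.002, -1.0]]
wrist_force: [-0.1, -0.2, 0.6]
width: 0.04
grasp_force: 0.0
```

```bash
python3 - <<'E'
from h import *
rel(([.6207,-.164,.021],RD))
w=snap('wrist','w2.png')
b=proj(w,[[.6207,-.164,.04],[.6207,-.109,.04],[.6207,-.219,.04]]);print(b)
E
```

```text
t 4.1833 p [ 0.6199 -0.1633  0.082 ] w 0.04
lin [-0.0008  0.001   0.061 ] rot [-0.0006 -0.0002  0.0001]
[[252.75499398 214.63024459]
 [252.82296994 136.28894144]
 [252.69655807 281.97676914]]
```

View pics/w2.png

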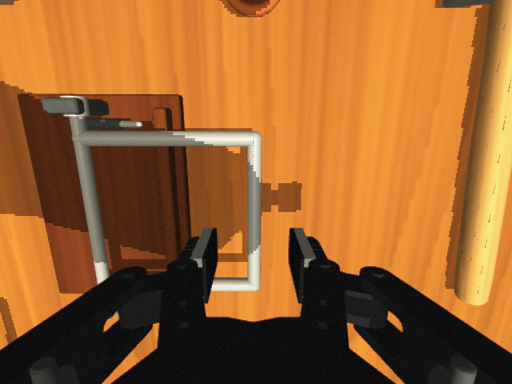

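The bar is centred between the fingers, at x≈254 px, running from y≈137 to 285. Descending and pinching.

Emit:
send_rows(
  commands=[
    {"linear": [0, 0.001, 0.035], "rotation": [0, 0, 0], "grip": 40},
    {"linear": [0, 0.001, 0.06], "rotation": [0, 0, 0], "grip": 40},
    {"linear": [0, 0.001, 0.06], "rotation": [0, 0, 0], "grip": 40},
    {"linear": [0, 0.001, 0.06], "rotation": [0, 0, 0], "grip": 5},
    {"linear": [0, 0.001, 0.06], "rotation": [0, 0, 0], "grip": 5},
    {"linear": [0, 0.001, 0.06], "rotation": [0, 0, 0], "grip": 5},
    {"linear": [0, 0.001, 0.06], "rotation": [0, 0, 0], "grip": 5},
    {"linear": [0, 0.001, 0.06], "rotation": [0, 0, 0], "grip": 5},
  ],
  force=40,
)

```text
time: 4.9
tool_pos: [0.6205, -0.1648, 0.0247]
tcp_rot: [[0.002, 1.0, -0.002], [1.0, -0.002, -0.001], [-0.001, -0.002, -1.0]]
wrist_force: [-9.3, 2.0, 6.3]
width: 0.0083
grasp_force: 39.1
```

```bash
python3 - <<'E'
from h import *
print(read_state()['grasp_force'],read_state()['wrist_force'])
for th in (.3,.6,.9,1.2,1.5,1.8):
    c,s=np.cos(th),np.sin(th)
    print(th,'dy',round(.115*(c-1),3),'dz',round(-.115*s,3))
rel()
E
```

```text
39.051974415779114 [-9.33100477  1.96784207  6.26653616]
0.3 dy -0.005 dz -0.034
0.6 dy -0.02 dz -0.065
0.9 dy -0.044 dz -0.09
1.2 dy -0.073 dz -0.107
1.5 dy -0.107 dz -0.115
1.8 dy -0.141 dz -0.112
t 4.9 p [ 0.6205 -0.1648  0.0247] w 0.0083
```

Emit:
send_rows(
  commands=[
    {"linear": [0, -0.001, -0.017], "rotation": [0, 0, 0], "grip": 5},
    {"linear": [0, -0.005, -0.034], "rotation": [0, 0, 0], "grip": 5},
    {"linear": [0, -0.011, -0.05], "rotation": [0, 0, 0], "grip": 5},
    {"linear": [0, -0.02, -0.065], "rotation": [0, 0, 0], "grip": 5},
    {"linear": [0, -0.031, -0.078], "rotation": [0, 0, 0], "grip": 5},
    {"linear": [0, -0.044, -0.09], "rotation": [0, 0, 0], "grip": 5},
    {"linear": [0, -0.058, -0.1], "rotation": [0, 0, 0], "grip": 5},
    {"linear": [0, -0.073, -0.107], "rotation": [0, 0, 0], "grip": 5},
    {"linear": [0, -0.073, -0.107], "rotation": [0, 0, 0], "grip": 5},
  ],
)

```text
time: 5.65
tool_pos: [0.5516, -0.1647, 0.1353]
tcp_rot: [[0.001, 1.0, 0.01], [1.0, -0.001, -0.001], [-0.001, 0.01, -1.0]]
wrist_force: [2.2, 3.2, 6.8]
width: 0.0084
grasp_force: 40.1
```

Emit:
send_rows(
  commands=[
    {"linear": [0, -0.017, -0.005], "rotation": [0, 0, 0], "grip": 5},
    {"linear": [0, -0.034, -0.008], "rotation": [0, 0, 0], "grip": 5},
    {"linear": [0, -0.051, -0.008], "rotation": [0, 0, 0], "grip": 5},
    {"linear": [0, -0.066, -0.006], "rotation": [0, 0, 0], "grip": 5},
    {"linear": [0, -0.068, -0.005], "rotation": [0, 0, 0], "grip": 5},
    {"linear": [0, -0.068, -0.005], "rotation": [0, 0, 0], "grip": 30},
    {"linear": [0, -0.068, -0.005], "rotation": [0, 0, 0], "grip": 35},
    {"linear": [0, -0.068, -0.005], "rotation": [0, 0, 0], "grip": 35},
  ],
)

```text
time: 6.32
tool_pos: [0.4822, -0.1649, 0.1359]
tcp_rot: [[0.001, 1.0, 0.004], [1.0, -0.001, -0.001], [-0.001, 0.004, -1.0]]
wrist_force: [-0.2, -0.1, 0.7]
width: 0.0347
grasp_force: 0.0
```

```bash
python3 - <<'E'
from h import *
rel()
E
```

```text
t 6.3167 p [ 0.4822 -0.1649  0.1359] w 0.0347
```

Emit:
send_rows(
  commands=[
    {"linear": [0, 0, -0.02], "rotation": [0, 0, 0], "grip": 35},
    {"linear": [0, 0, -0.05], "rotation": [0, 0, 0], "grip": 35},
    {"linear": [0, 0, -0.09], "rotation": [0, 0, 0], "grip": 45},
    {"linear": [0, 0, -0.13], "rotation": [0, 0, 0], "grip": 45},
    {"linear": [0, 0, -0.17], "rotation": [0, 0, 0], "grip": 45},
    {"linear": [0, 0, -0.17], "rotation": [0, 0, 0], "grip": 45},
  ],
)

```text
time: 6.82
tool_pos: [0.4848, -0.1657, 0.313]
tcp_rot: [[0.001, 1.0, 0.013], [1.0, -0.001, -0.004], [-0.004, 0.013, -1.0]]
wrist_force: [1.0, -0.0, 0.3]
width: 0.0451
grasp_force: 0.0
```

```bash
python3 - <<'E'
from h import *
rel(([.61,.19,.29],Rz(.155)@RD))
a=snap('scene');b=snap('side')
ma=pickm(a,'easel',(212,192));mb=pickm(b,'easel',(267,230))
for fr in(0,1.5,1.7,1.85):
    f=lambda v:-sum(iou(p,m,easel(fr),Rz(v[2]),np.r_[v[:2],0]) for p,m in((a,ma),(b,mb)) if m is not None)
    print(fr,fit(f,[.5357,-.164,3.14],[.005,.005,.03]))
c=np.vstack([cv2.resize(a['image'][120:240,150:300],None,fx=3,fy=3),cv2.resize(b['image'][165:285,190:340],None,fx=3,fy=3)[:240]])
cv2.imwrite('pics/c.png',c[:600,:,::-1])
E
```

```text
t 6.8167 p [ 0.4848 -0.1657  0.313 ] w 0.0451
lin [0.3559 0.1245 0.0231] rot [ 0.004   0.0017 -0.0497]
0 (array([ 0.53583749, -0.16127607,  3.13393398]), np.float64(-1.5699728556033672))
1.5 (array([ 0.5355627 , -0.15939153,  3.13905264]), np.float64(-1.602121201368861))
1.7 (array([ 0.5353071 , -0.15984762,  3.14196581]), np.float64(-1.6770724025998893))
1.85 (array([ 0.53638435, -0.16117186,  3.12403209]), np.float64(-1.8783348294409166))
```

View pics/c.png

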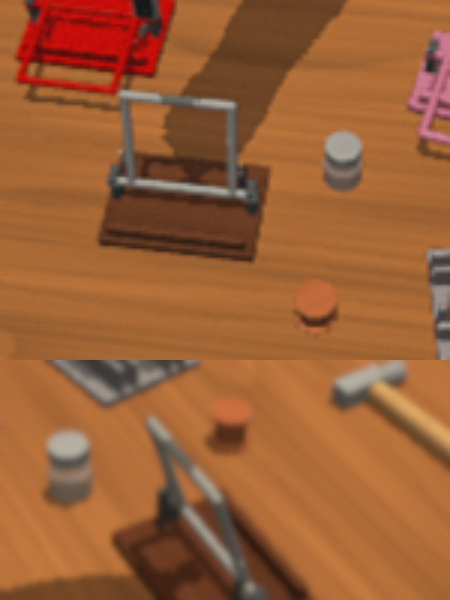

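The back is fully open: the model fits best at 1.85 rad, and the picture shows the frame leaning towards the robot. Now to the rack.

Emit:
send_rows(
  commands=[
    {"linear": [0.356, 0.125, 0.01], "rotation": [0, 0, -0.05], "grip": 60},
    {"linear": [0.356, 0.125, 0.01], "rotation": [0, 0, -0.05], "grip": 60},
    {"linear": [0.356, 0.125, 0.01], "rotation": [0, 0, -0.05], "grip": 60},
    {"linear": [0.356, 0.125, 0.01], "rotation": [0, 0, -0.05], "grip": 60},
    {"linear": [0.356, 0.125, 0.01], "rotation": [0, 0, -0.05], "grip": 60},
    {"linear": [0.356, 0.125, 0.01], "rotation": [0, 0, -0.05], "grip": 60},
    {"linear": [0.356, 0.125, 0.01], "rotation": [0, 0, -0.05], "grip": 60},
    {"linear": [0.356, 0.125, 0.01], "rotation": [0, 0, -0.05], "grip": 60},
    {"linear": [0.356, 0.125, 0.01], "rotation": [0, 0, -0.05], "grip": 60},
    {"linear": [0.356, 0.125, 0.01], "rotation": [0, 0, -0.05], "grip": 60},
  ],
)

```text
time: 7.85
tool_pos: [0.6066, 0.1977, 0.2904]
tcp_rot: [[-0.161, 0.987, -0.004], [0.987, 0.161, 0.002], [0.002, -0.003, -1.0]]
wrist_force: [-1.4, -1.7, -0.3]
width: 0.0601
grasp_force: 0.0
```

Emit:
send_rows(
  commands=[
    {"linear": [0, 0, 0], "rotation": [0, 0, 0], "grip": 60},
    {"linear": [0, 0, 0], "rotation": [0, 0, 0], "grip": 60},
    {"linear": [0, 0, 0], "rotation": [0, 0, 0], "grip": 60},
  ],
)

```text
time: 8.1
tool_pos: [0.6056, 0.1902, 0.2933]
tcp_rot: [[-0.154, 0.988, -0.002], [0.988, 0.154, -0.001], [-0.001, -0.002, -1.0]]
wrist_force: [0.7, 0.1, -0.3]
width: 0.0602
grasp_force: 0.0
```

```bash
python3 - <<'E'
from h import *
w=snap('wrist')
import pickle;pickle.dump(w,open('w3.pkl','wb'))
v=[.598,.195,3.304,-.081]; P=[box(-.005,.005,-.065,.065,0,.19)]
im=w['image'].copy()
R=Rz(v[2])@Ry(v[3]); tp=box(-.005,.005,-.065,.065,.19,.19)@R.T+np.r_[v[:2],.01]
cv2.polylines(im,[cv2.convexHull(proj(w,tp).astype(np.float32)).astype(np.int32)],True,(0,255,0),1)
cv2.imwrite('pics/w3.png',im[:,:,::-1]); print(tp.mean(0))
for o in imaging.outline_of(w,'plaque'): print(o['conf'],o['box'])
rel(([.614,.195,.29],Rz(.16)@RD))
E
```

```text
[0.61317088 0.19748576 0.19937705]
0.58 [255.4, 115.6, 269.6, 267.7]
t 8.2 p [0.6059 0.1899 0.2941] w 0.0601
lin [0.0038 0.0087 0.0041] rot [-0.0001  0.0001 -0.0019]
```

View pics/w3.png

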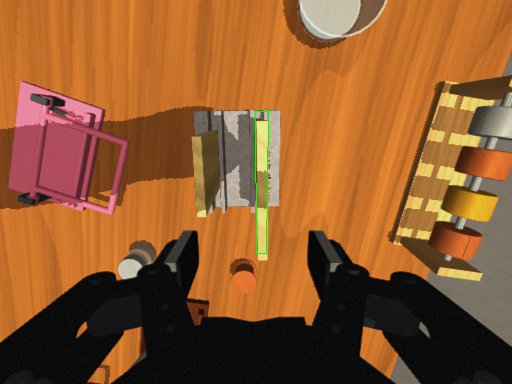

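The plaque's top edge runs from (263,119) to (263,260), parallel to the tool's x axis and a few px off the prediction in y. The bare board is on the left, at (205,170).

```bash
python3 - <<'E'
from h import *
import pickle;w=pickle.load(open('w3.pkl','rb'))
g=w['image'].astype(int); yel=((g[:,:,0]>190)&(g[:,:,1]>190)&(g[:,:,2]<190)).astype(np.uint8)
yel[:, :240]=0; yel[:,290:]=0
ys,xs=np.where(yel); print(xs.min(),xs.max(),ys.min(),ys.max(),len(xs))
for r in(130,160,190,220,250): q=np.where(yel[r])[0]; print(r,q.min(),q.max())
r0,r1=ys.min(),ys.max()+1
q0=np.where(yel[r0+5])[0].mean();q1=np.where(yel[r1-6])[0].mean()
for z in(.196,.199): 
    e=onplane(w,[[q0,r0-.5],[q1,r1-.5]],z); print(z,e,np.linalg.norm(e[1]-e[0]),e.mean(0),np.arctan2(-(e[0]-e[1])[0],(e[0]-e[1])[1]))
E
```

```text
257 279 118 259 1041
130 257 267
160 257 267Traceback (most recent call last):
  File "<stdin>", line 6, in <module>
    return umr_minimum(a, axis, None, out, keepdims, initial, where)
ValueError: zero-size array to reduction operation minimum which has no identity
```

```bash
python3 - <<'E'
from h import *
import pickle;w=pickle.load(open('w3.pkl','rb'))
g=w['image'].astype(int)
for r in(130,245): print([tuple(g[r,c]) for c in range(254,274,2)])
for z in(.196,.1995): 
    e=onplane(w,[[262.2,118],[263.2,260]],z); print(z,np.linalg.norm(e[1]-e[0]),e.mean(0),np.arctan2(-(e[0]-e[1])[0],(e[0]-e[1])[1]))
c=e.mean(0)
yaw=.155; til=.08
R=Rz(yaw)@Ry(til)@RD   # tool z = -plaque z, top leaning to +x
print(R)
up=-R[:,2]
print(c); rel((c+.02*up,R),(c-.024*up,R))
E
```

```text
[(np.int64(111), np.int64(105), np.int64(95)), (np.int64(131), np.int64(113), np.int64(59)), (np.int64(234), np.int64(237), np.int64(140)), (np.int64(233), np.int64(234), np.int64(139)), (np.int64(232), np.int64(235), np.int64(142)), (np.int64(233), np.int64(235), np.int64(139)), (np.int64(233), np.int64(235), np.int64(137)), (np.int64(207), np.int64(189), np.int64(160)), (np.int64(193), np.int64(180), np.int64(165)), (np.int64(190), np.int64(180), np.int64(165))]
[(np.int64(204), np.int64(117), np.int64(42)), (np.int64(206), np.int64(119), np.int64(45)), (np.int64(228), np.int64(206), np.int64(114)), (np.int64(233), np.int64(208), np.int64(114)), (np.int64(233), np.int64(207), np.int64(113)), (np.int64(233), np.int64(207), np.int64(112)), (np.int64(234), np.int64(208), np.int64(116)), (np.int64(193), np.int64(118), np.int64(49)), (np.int64(179), np.int64(102), np.int64(36)), (np.int64(189), np.int64(107), np.int64(39))]
0.196 0.13359212597608983 [0.61524723 0.19042361 0.196     ] 0.17204741467156293
0.1995 0.13164533293372718 [0.61497189 0.1913826  0.1995    ] 0.17204741467156312
[[-0.1543801   0.98485158 -0.07895664]
 [ 0.98801153  0.15388635 -0.01233724]
 [ 0.         -0.07991469 -0.99680171]]
[0.61497189 0.1913826  0.1995    ]
t 8.2 p [0.6059 0.1899 0.2941] w 0.0601
lin [0.0001 0.0108 0.0747] rot [ 0.0254  0.0001 -0.0003]
lin [1.000e-04 7.300e-03 1.185e-01] rot [ 0.0254  0.0001 -0.0003]
```

Emit:
send_rows(
  commands=[
    {"linear": [0, 0.011, 0.035], "rotation": [0.0254, 0, -0.004], "grip": 50},
    {"linear": [0, 0.011, 0.065], "rotation": [0.0254, 0, -0.004], "grip": 50},
    {"linear": [0, 0.01, 0.09], "rotation": [0.0254, 0, -0.004], "grip": 50},
    {"linear": [0, 0.0075, 0.118], "rotation": [0.0254, 0, -0.004], "grip": 50},
    {"linear": [0, 0.0075, 0.118], "rotation": [0.0254, 0, -0.004], "grip": 50},
    {"linear": [0, 0.0075, 0.118], "rotation": [0.0254, 0, -0.004], "grip": 50},
  ],
)

```text
time: 8.7
tool_pos: [0.6125, 0.1912, 0.1754]
tcp_rot: [[-0.166, 0.983, -0.082], [0.986, 0.166, -0.014], [0.0, -0.083, -0.997]]
wrist_force: [-0.7, 0.7, 0.7]
width: 0.05
grasp_force: 0.0
```

Emit:
send_rows(
  commands=[
    {"linear": [0, 0, 0], "rotation": [0, 0, 0], "grip": 3},
    {"linear": [0, 0, 0], "rotation": [0, 0, 0], "grip": 3},
    {"linear": [0, 0, 0], "rotation": [0, 0, 0], "grip": 3},
    {"linear": [0, 0, 0], "rotation": [0, 0, 0], "grip": 3},
    {"linear": [0, 0, 0], "rotation": [0, 0, 0], "grip": 3},
    {"linear": [0, 0, 0], "rotation": [0, 0, 0], "grip": 3},
  ],
  force=60,
)

```text
time: 9.2
tool_pos: [0.6164, 0.1931, 0.1787]
tcp_rot: [[-0.167, 0.983, -0.072], [0.986, 0.167, -0.012], [0.001, -0.073, -0.997]]
wrist_force: [3.5, -0.1, 6.9]
width: 0.0091
grasp_force: 58.7
```

Emit:
send_rows(
  commands=[
    {"linear": [0, 0, -0.01], "rotation": [0, 0, 0], "grip": 3},
    {"linear": [0, 0, -0.025], "rotation": [0, 0, 0], "grip": 3},
    {"linear": [0, 0, -0.045], "rotation": [0, 0, 0], "grip": 3},
    {"linear": [0, 0, -0.07], "rotation": [0, 0, 0], "grip": 3},
    {"linear": [0, 0, -0.1], "rotation": [0, 0, 0], "grip": 3},
    {"linear": [0, 0, -0.13], "rotation": [0, 0, 0], "grip": 3},
    {"linear": [0, 0, -0.14], "rotation": [0, 0, 0], "grip": 3},
    {"linear": [0, 0, -0.14], "rotation": [0, 0, 0], "grip": 3},
  ],
)

```text
time: 9.87
tool_pos: [0.6253, 0.1948, 0.3193]
tcp_rot: [[-0.168, 0.983, -0.075], [0.986, 0.167, -0.011], [0.001, -0.076, -0.997]]
wrist_force: [0.8, 0.9, -2.5]
width: 0.0087
grasp_force: 59.5
```

```bash
python3 - <<'E'
from h import *
E0=np.array([.536,-.1625,0]); yw=3.135; RE=Rz(yw)
ph=.33
def target(b,dz,ph,d=.022):
    # plaque origin in easel frame, tilt towards +x
    oz=.012+.005*np.sin(ph)+dz
    Rp=RE@Ry(ph); o=E0+RE@[b,0,oz]
    tcp=o+Rp@[0,0,.19-d]
    Rt=np.c_[Rp[:,1]*-1,-Rp[:,0],-Rp[:,2]]
    return tcp,Rt,o
t,R,o=target(-.02,.12,ph); print(t,o,np.linalg.det(R)); 
rel((t,R))
print(read_state()['wrist_force'],read_state()['grasp_force'])
E
```

```text
[ 0.50156152 -0.16227296  0.29255533] [ 0.55599957 -0.16263185  0.13362022] 1.0
t 9.8667 p [0.6253 0.1948 0.3193] w 0.0087
lin [-0.3313 -0.1793  0.04  ] rot [-0.1289 -0.0075  0.0556]
[ 0.77244317  0.87224909 -2.47848665] 59.52206790447235
```

Emit:
send_rows(
  commands=[
    {"linear": [-0.02, -0.01, 0], "rotation": [-0.013, 0, 0.005], "grip": 3},
    {"linear": [-0.05, -0.025, 0], "rotation": [-0.026, 0, 0.011], "grip": 3},
    {"linear": [-0.08, -0.043, 0.005], "rotation": [-0.039, 0, 0.017], "grip": 3},
    {"linear": [-0.11, -0.06, 0.01], "rotation": [-0.052, 0, 0.023], "grip": 3},
    {"linear": [-0.14, -0.076, 0.015], "rotation": [-0.065, -0.003, 0.03], "grip": 3},
    {"linear": [-0.17, -0.092, 0.02], "rotation": [-0.078, -0.004, 0.036], "grip": 3},
    {"linear": [-0.2, -0.108, 0.025], "rotation": [-0.09, -0.005, 0.042], "grip": 3},
    {"linear": [-0.23, -0.125, 0.03], "rotation": [-0.105, -0.006, 0.047], "grip": 3},
    {"linear": [-0.26, -0.14, 0.032], "rotation": [-0.12, -0.007, 0.052], "grip": 3},
    {"linear": [-0.28, -0.152, 0.034], "rotation": [-0.129, -0.0075, 0.0556], "grip": 3},
  ],
)

```text
time: 10.7
tool_pos: [0.5161, -0.109, 0.2914]
tcp_rot: [[0.009, 0.948, 0.319], [1.0, -0.008, -0.004], [-0.001, 0.319, -0.948]]
wrist_force: [-0.0, -0.2, -1.6]
width: 0.0086
grasp_force: 59.5
```

```bash
cat >> h.py <<'E'
E0=np.array([.536,-.1625,0]); yw=3.135; RE=Rz(yw)
def target(b,dz,ph,d=.022):
    oz=.012+.005*np.sin(ph)+dz
    Rp=RE@Ry(ph); o=E0+RE@[b,0,oz]
    return o+Rp@[0,0,.19-d], np.c_[-Rp[:,1],-Rp[:,0],-Rp[:,2]]
E
python3 -c "
from h import *
rel(target(-.02,.12,.33),target(-.02,.06,.33))"
```

```text
t 10.7 p [ 0.5161 -0.109   0.2914] w 0.0086
lin [-0.0534 -0.013  -0.0055] rot [-0.0017  0.0006 -0.0005]
lin [-0.0533 -0.0321  0.0513] rot [-0.0017  0.0006 -0.0005]
```

Emit:
send_rows(
  commands=[
    {"linear": [-0.025, -0.007, -0.003], "rotation": [0, 0, 0], "grip": 3},
    {"linear": [-0.048, -0.012, -0.005], "rotation": [0, 0, 0], "grip": 3},
    {"linear": [-0.05, -0.018, 0.01], "rotation": [0, 0, 0], "grip": 3},
    {"linear": [-0.05, -0.022, 0.02], "rotation": [0, 0, 0], "grip": 3},
    {"linear": [-0.05, -0.022, 0.02], "rotation": [0, 0, 0], "grip": 3},
    {"linear": [-0.05, -0.022, 0.02], "rotation": [0, 0, 0], "grip": 3},
  ],
)

```text
time: 11.2
tool_pos: [0.5033, -0.1562, 0.2657]
tcp_rot: [[0.006, 0.948, 0.317], [1.0, -0.006, -0.001], [0.0, 0.317, -0.948]]
wrist_force: [-0.3, 0.5, -1.2]
width: 0.0089
grasp_force: 59.5
```

```bash
python3 - <<'E'
from h import *
rel()
s=read_state(); Rt=np.array(s['tcp_rot']); p0=np.array(s['tool_pos'])
Rp=np.c_[-Rt[:,1],-Rt[:,0],-Rt[:,2]]
im=[]
for n in('scene','side'):
    p=snap(n); g=p['image'].copy()
    for o in imaging.outline_of(p,'plaque'): print(n,o['conf'],o['box'])
    for d in(.022,):
        c=box(-.005,.005,-.065,.065,-(.19-d),d)@Rp.T+p0
        for i,j in [(0,1),(0,2),(0,4),(1,3),(1,5),(2,3),(2,6),(3,7),(4,5),(4,6),(5,7),(6,7)]:
            u=proj(p,c); cv2.line(g,tuple(int(x) for x in u[i].round()),tuple(int(x) for x in u[j].round()),(0,255,0),1)
    u0,v0=proj(p,p0-[0,0,.1])[0].astype(int); r=75
    im.append(cv2.resize(g[max(v0-75,0):v0+75,u0-65:u0+65],(390,450)))
cv2.imwrite('pics/d.png',np.hstack(im)[:,:,::-1])
E
```

```text
t 11.2 p [ 0.5033 -0.1562  0.2657] w 0.0089
side 0.95 [253.5, 145.9, 293.0, 214.0]
side 0.55 [258.2, 180.4, 272.3, 195.8]
```

View pics/d.png

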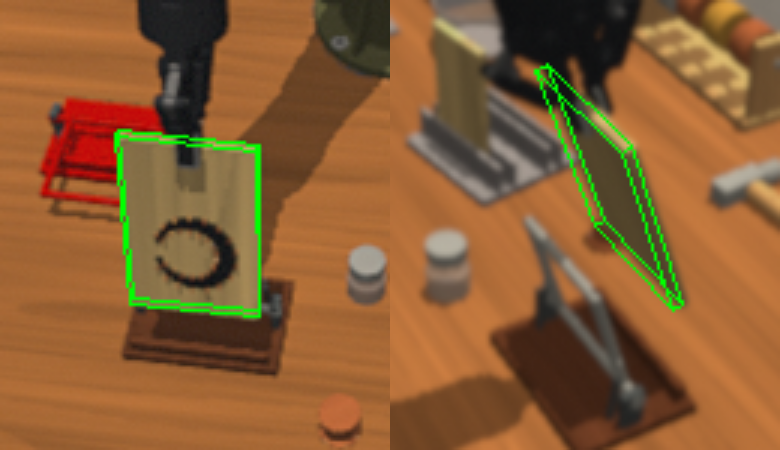

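The model (green) matches the held plaque in both views, nails facing outwards. Computing the descent.

```bash
python3 -c "
from h import *
rel(target(-.012,.06,.33),target(-.003,.03,.33),target(-.003,.006,.33))"
```

```text
t 11.4 p [ 0.5053 -0.1568  0.2683] w 0.0087
lin [-0.0054 -0.0226  0.0301] rot [-0.0009  0.0003  0.0005]
lin [-0.0054 -0.0407  0.0556] rot [-0.0009  0.0003  0.0005]
lin [-0.0053 -0.0485  0.0783] rot [-0.0009  0.0003  0.0005]
```

Emit:
send_rows(
  commands=[
    {"linear": [-0.003, -0.012, 0.015], "rotation": [0, 0, 0], "grip": 3},
    {"linear": [-0.0054, -0.0226, 0.03], "rotation": [0, 0, 0], "grip": 3},
    {"linear": [-0.0054, -0.032, 0.043], "rotation": [0, 0, 0], "grip": 3},
    {"linear": [-0.0054, -0.041, 0.056], "rotation": [0, 0, 0], "grip": 3},
    {"linear": [-0.0054, -0.045, 0.067], "rotation": [0, 0, 0], "grip": 3},
    {"linear": [-0.0054, -0.0485, 0.078], "rotation": [0, 0, 0], "grip": 3},
    {"linear": [-0.0054, -0.0485, 0.078], "rotation": [0, 0, 0], "grip": 3},
    {"linear": [-0.0054, -0.0485, 0.078], "rotation": [0, 0, 0], "grip": 3},
  ],
)

```text
time: 12.07
tool_pos: [0.4838, -0.1624, 0.1784]
tcp_rot: [[0.006, 0.947, 0.32], [1.0, -0.005, -0.003], [-0.001, 0.32, -0.947]]
wrist_force: [-0.5, 1.2, -1.4]
width: 0.0087
grasp_force: 59.5
```

```bash
python3 - <<'E'
from h import *
rel(target(-.003,.000,.33),target(.003,-.002,.33))
s=read_state(); Rt=np.array(s['tcp_rot']); p0=np.array(s['tool_pos'])
Rp=np.c_[-Rt[:,1],-Rt[:,0],-Rt[:,2]]
o=p0+Rp@[0,0,-.168]; print('o in easel',RE.T@(o-E0), 'tilt',np.arccos(Rp[2,2]),'bar in pl',Rp.T@(E0+RE@[.0617,0,.1505]-o))
im=[]
for n,c in(('scene',(212,185)),('side',(262,205))):
    p=snap(n); im.append(cv2.resize(p['image'][c[1]-60:c[1]+60,c[0]-50:c[0]+50],(400,480),interpolation=2))
cv2.imwrite('pics/e.png',np.hstack(im)[:,:,::-1])
E
```

```text
t 12.0667 p [ 0.4838 -0.1624  0.1784] w 0.0087
lin [ 0.0002 -0.0011  0.0057] rot [-0.0013  0.0003  0.0003]
lin [ 0.0002 -0.0075  0.0057] rot [-0.0013  0.0003  0.0003]
o in easel [-0.00161205  0.0003788   0.01921234] tilt 0.32600657307733877 bar in pl [ 0.01793074 -0.00027223  0.14464931]
```

View pics/e.png

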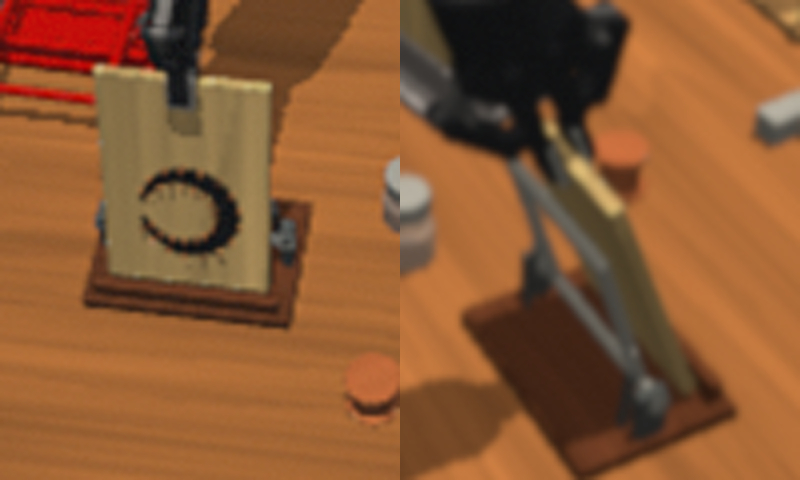

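The plaque is behind the lip, just above the ledge and centred, with a small gap to the bar. Lowering slowly until it touches.

Emit:
send_rows(
  commands=[
    {"linear": [0, -0.0005, 0.0015], "rotation": [0, 0, 0], "grip": 3},
    {"linear": [0, -0.001, 0.003], "rotation": [0, 0, 0], "grip": 3},
    {"linear": [0, -0.0015, 0.0045], "rotation": [0, 0, 0], "grip": 3},
    {"linear": [0, -0.002, 0.006], "rotation": [0, 0, 0], "grip": 3},
    {"linear": [0, -0.002, 0.006], "rotation": [0, 0, 0], "grip": 3},
  ],
)

```text
time: 12.58
tool_pos: [0.4846, -0.1632, 0.1728]
tcp_rot: [[0.007, 0.947, 0.322], [1.0, -0.006, -0.004], [-0.002, 0.322, -0.947]]
wrist_force: [-0.2, -1.0, 0.4]
width: 0.0086
grasp_force: 59.9
```

Emit:
send_rows(
  commands=[
    {"linear": [0, -0.0005, 0.001], "rotation": [0, 0, 0], "grip": 3},
    {"linear": [0, -0.002, 0.002], "rotation": [0, 0, 0], "grip": 3},
    {"linear": [0, -0.004, 0.002], "rotation": [0, 0, 0], "grip": 3},
    {"linear": [0, -0.006, 0.002], "rotation": [0, 0, 0], "grip": 3},
    {"linear": [0, -0.006, 0.002], "rotation": [0, 0, 0], "grip": 3},
  ],
)

```text
time: 13.0
tool_pos: [0.4819, -0.1638, 0.1717]
tcp_rot: [[0.007, 0.945, 0.328], [1.0, -0.005, -0.005], [-0.003, 0.328, -0.945]]
wrist_force: [-1.2, 0.1, 12.8]
width: 0.0087
grasp_force: 62.0
```

Emit:
send_rows(
  commands=[
    {"linear": [0, -0.001, -0.0015], "rotation": [0, 0, 0], "grip": 3},
    {"linear": [0, -0.002, -0.0015], "rotation": [0, 0, 0], "grip": 10},
    {"linear": [0, -0.002, -0.0015], "rotation": [0, 0, 0], "grip": 13},
    {"linear": [0, -0.002, -0.0015], "rotation": [0, 0, 0], "grip": 16},
    {"linear": [0, -0.002, -0.0015], "rotation": [0, 0, 0], "grip": 20},
    {"linear": [0, -0.002, -0.0015], "rotation": [0, 0, 0], "grip": 25},
    {"linear": [0, -0.002, -0.0015], "rotation": [0, 0, 0], "grip": 30},
    {"linear": [0, -0.002, -0.0015], "rotation": [0, 0, 0], "grip": 30},
  ],
)

```text
time: 13.67
tool_pos: [0.4762, -0.1627, 0.1686]
tcp_rot: [[0.007, 0.947, 0.32], [1.0, -0.006, -0.003], [-0.001, 0.32, -0.947]]
wrist_force: [-0.7, 0.3, 0.3]
width: 0.0297
grasp_force: 0.0
```

```bash
python3 - <<'E'
from h import *
rel(); print(read_state()['wrist_force'])
im=[]
for n,c in(('scene',(212,185)),('side',(262,205))):
    p=snap(n); im.append(cv2.resize(p['image'][c[1]-60:c[1]+60,c[0]-50:c[0]+50],(400,480),interpolation=2))
cv2.imwrite('pics/f.png',np.hstack(im)[:,:,::-1])
E
```

```text
t 13.6667 p [ 0.4762 -0.1627  0.1686] w 0.0297
[-0.72241863  0.26988902  0.26224833]
```

View pics/f.png

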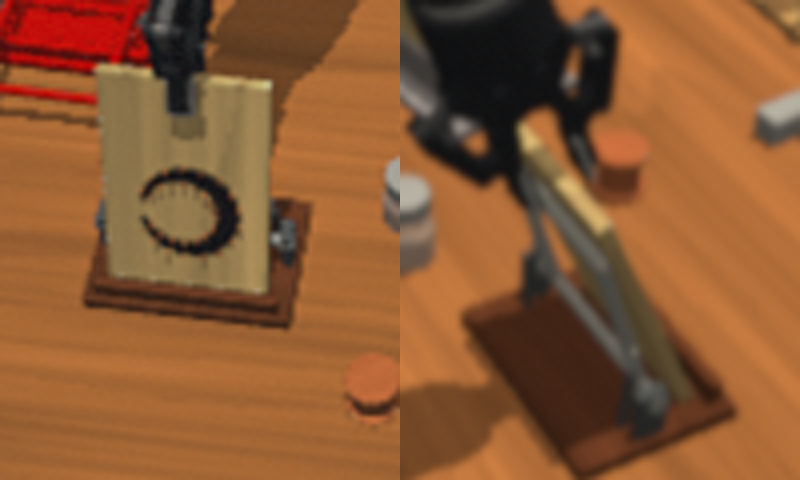

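Released and resting on the bar. Retracting along the tool axis.

Emit:
send_rows(
  commands=[
    {"linear": [0, 0, -0.006], "rotation": [0, 0, 0], "grip": 30},
    {"linear": [0, 0, -0.015], "rotation": [0, 0, 0], "grip": 30},
    {"linear": [0, 0, -0.03], "rotation": [0, 0, 0], "grip": 30},
    {"linear": [0, 0, -0.05], "rotation": [0, 0, 0], "grip": 30},
    {"linear": [0, 0, -0.08], "rotation": [0, 0, 0], "grip": 30},
    {"linear": [0, 0, -0.1], "rotation": [0, 0, 0], "grip": 30},
    {"linear": [0, 0, -0.1], "rotation": [0, 0, 0], "grip": 30},
    {"linear": [0, 0, -0.1], "rotation": [0, 0, 0], "grip": 30},
  ],
)

```text
time: 14.43
tool_pos: [0.4451, -0.163, 0.266]
tcp_rot: [[0.007, 0.946, 0.324], [1.0, -0.006, -0.005], [-0.003, 0.324, -0.946]]
wrist_force: [1.1, 0.4, 0.0]
width: 0.0299
grasp_force: 0.0
```

```bash
python3 - <<'E'
from h import *
rel(); print(read_state()['wrist_force'])
a,b=snap('scene'),snap('side'); P=[box(-.005,.005,-.065,.065,0,.19)]
M=[(p,m) for p,m in((a,pickm(a,'plaque',(212,190))),(b,pickm(b,'plaque',(265,205)))) if m is not None]; print(len(M))
def f(v): R=RE@Rz(v[2])@Ry(v[3]); t=E0+RE@np.r_[v[0],v[1],.012+.005*np.sin(v[3])]; return -sum(iou(p,m,P,R,t) for p,m in M)
print('x,y,yaw,tilt in easel',fit(f,[0,0,0,.37],[.005,.005,.05,.05]))
im=[cv2.resize(p['image'][c[1]-60:c[1]+60,c[0]-50:c[0]+50],(400,480),interpolation=2) for p,c in((a,(212,185)),(b,(262,205)))]
cv2.imwrite('pics/g.png',np.hstack(im)[:,:,::-1])
E
```

```text
t 14.4333 p [ 0.4451 -0.163   0.266 ] w 0.0299
[1.14501729 0.38259941 0.04756557]
2
x,y,yaw,tilt in easel (array([-0.00361581, -0.00171946,  0.00284114,  0.36923401]), np.float64(-1.6990436826481234))
```

View pics/g.png

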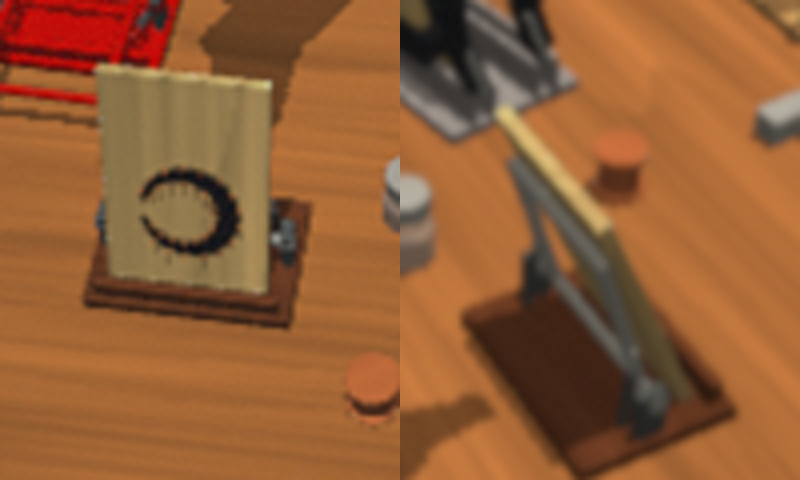

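The plaque stands on the ledge, centred and leaning 0.37 rad on the bar. The gripper is clear of it, so I'm handing in.

```bash
python3 -c "
from h import *
print(ctrl.close_job())"
```

```text
the job is handed in; nothing more can be done
None
```

The easel back is snapped fully open, and the nail picture stands centred on the ledge, nails outwards, leaning about 0.37 rad on the crossbar with the gripper clear. I handed the job in at about 15 s; the hand-in gave no verdict.

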